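# Seat the jaw model carrier and start the scan touch-free

## Task

Push the carrier with the jaw model along the scanner's rails until it is fully home against the stop, pressing with the fingertips on the front face of its lip only, without gripping, lifting or tipping it. Then start the scan: point the fingertips down at the round touch-free sensor on the bench, a couple of centimetres above its middle, and stay there for two seconds without touching it. Do not touch any sensor or hover closely over the square or the long one, nor over the round one before the carrier is home, and leave the spare model, jar and mouse where they are.

Things in the scene. Friction and masses are not known exactly. Their poses are not given: they have to be found in the camera images.
- scanner: White scanner fixed to the bench. Bed 365 x 190 mm (x -165 to +200 mm), top 25 mm above the bench; column 60 x 110 mm, 150 mm high, from x = 130 mm on. Two rails, 12 mm wide and high, 91 mm apart inside, along x from -150 to 50 mm; steel stop 22 mm high, face at x = 51 mm. Origin: on the bench below the carrier's home place; +x away from the robot (pushing direction), y left, z up.
- scanner_seat (a point): Point on the top of the scanner's bed where the carrier's origin lies when it is fully home (the stop lets it pass by about 1 mm). Axes as the scanner's.
- carrier: Loose aluminium carrier, 100 (x) x 84 x 20 mm, 0.5 kg, flat on the bed between the rails, 55 to 100 mm short of home, slides with a few N of friction. Bears a white horseshoe jaw model, top about 50 mm above the bed. Front (-x) edge: upright push lip 60 mm wide, 8 mm thick, top 38 mm above the bed, front face 50 mm from the origin. Origin: centre of the underside; +x as the scanner's.
- sensor_round: Round sensor, 56 mm in diameter: it starts the scanner. Black puck, aluminium-framed window on top, fixed, 18 mm high. It notices a tool point (TCP, 19 mm behind the fingertips) less than 70 mm above the window and within 30 mm of its centre horizontally. Origin: centre of the underside.
- sensor_round_top (a point): Centre of the window of the round sensor, z up.
- sensor_square: Square sensor, 52 x 52 mm: it works the lamp, leave it alone. Black puck, aluminium-framed window on top, fixed, 18 mm high. It notices a tool point (TCP, 19 mm behind the fingertips) less than 70 mm above the window and within 30 mm of its centre horizontally. Origin: centre of the underside.
- sensor_square_top (a point): Centre of the window of the square sensor, z up.
- sensor_long: Long narrow sensor, 30 mm (x) x 90 mm (y): it works the extraction, leave it alone. Black puck, aluminium-framed window on top, fixed, 18 mm high. It notices a tool point (TCP, 19 mm behind the fingertips) less than 70 mm above the window and within 30 mm of its centre horizontally. Origin: centre of the underside.
- sensor_long_top (a point): Centre of the window of the long sensor, z up.
- spare_model: Bystander: loose plaster jaw model, 55 x 62 mm, about 35 mm high. Origin: centre of the underside.
- jar: Bystander: closed jar, 52 mm in diameter, 60 mm high. Origin: centre of the underside.
- mouse: Bystander: black computer mouse, 105 x 60 mm, 32 mm high. Origin: centre of the underside.
Mind the look-alikes: they are no part of the job. Of the things that look like the carrier, the middle-sized one is meant.

How it is judged:
On the way, in this order (a step that is already met when the one before it is completed fails the run):
1. the carrier is fully home against the stop (within 5 mm) and flat on the bed (x of carrier in the frame of scanner_seat above -0.005 m and z of carrier in the frame of scanner_seat below 0.006 m and angle between carrier's own z axis and vertical below 0.06 rad), for 0.2 s.
2. the tool point stays for 1.2 s above the round sensor (within 30 mm of its centre horizontally, less than 70 mm above its window) without touching it (horizontal distance between the grasp point and sensor_round_top below 0.03 m and z of the grasp point in the frame of sensor_round_top below 0.07 m and contact force between anything else and sensor_round below 0.2 N and x of carrier in the frame of scanner_seat above -0.005 m), for 1.2 s.
At the end, for the whole second after the job is handed in: The carrier rests flat on the scanner's bed, within 5 mm of home against the stop, after which the round sensor has been pointed at; the spare model, jar and mouse are within 15 mm of where they were (all of step 1 and linear speed of carrier below 0.02 m/s and distance of each of spare_model, jar, mouse from where it was at the start of the episode below 0.015 m); the robot touches nothing.
It fails at once if the carrier is lifted (10 mm off the bed) or tipped (0.25 rad) (z of carrier in the frame of scanner_seat above 0.01 m or angle between carrier's own z axis and vertical above 0.25 rad).
It fails at once if the carrier is gripped or handled from over it instead of pushed on its front (the fingers press on it while the tool point is past its front face) (contact force between the fingers and carrier above 1 N and x of the grasp point in the frame of carrier above -0.05 m).
It fails at once if a sensor is touched (contact force between anything else and sensor_round above 0.5 N or contact force between anything else and sensor_square above 0.5 N or contact force between anything else and sensor_long above 0.5 N).
It fails at once if the square or the long sensor is hovered over closely, or the round one before the carrier is home ((horizontal distance between the grasp point and sensor_square_top below 0.03 m and z of the grasp point in the frame of sensor_square_top below 0.07 m) or (horizontal distance between the grasp point and sensor_long_top below 0.03 m and z of the grasp point in the frame of sensor_long_top below 0.07 m) or ((horizontal distance between the grasp point and sensor_round_top below 0.03 m and z of the grasp point in the frame of sensor_round_top below 0.07 m) and x of carrier in the frame of scanner_seat below -0.008 m)).
It fails at once if the spare model, the jar or the mouse is moved by more than 15 mm (distance of any of spare_model, jar, mouse from where it was at the start of the episode above 0.015 m).
It also fails if it takes over 48 s, if anything falls off the work surface, if the arm or the gripper's body presses on something with over 40 N, if the wrist force passes 120 N, or if a joint passes its speed limit or range.

## Robot

A 7-joint arm with a two-finger parallel gripper is mounted at the origin on the work surface. World frame = base frame: x ahead of the robot, y to its left, z up, the work surface at z = 0. Lengths are in m, angles in rad, forces in N, time in s.
With the tool pointing down it reaches from about 0.4 to 0.85 m from the base axis. Payload 10.4 kg.
Tool frame: the origin (TCP) lies between the finger pads, 19 mm behind the fingertips; this is the grasp point; z points along the fingers, y is the line along which they close (so a half turn about z gives the same grasp; the last joint's range is limited). The gripper opens to 85 mm and grips with 20 to 120 N. Pads are 22 mm wide; open, the fingers measure 114 mm over their backs; the gripper's body (76 mm by 85 mm) begins 54 mm behind the grasp point. The pads swing forward as they close: fully open they stand 13 mm farther back than shut.
Start: joints at [1.122, 0.332, -0.065, 1.46, 0.022, 1.35, -0.088], TCP at [0.258, -0.569, 0.25] pointing down, gripper open.
Joint ranges: [-2.6, 2.6], [-0.5, 2.12], [-1.47, 1.34], [0.16, 2.42], [-1.27, 4.41], [0.06, 2.06], [-2.6, 2.6]. Speed limits (rad/s): [2.22, 2.22, 2.79, 2.79, 3.14, 3.14, 3.14].

## Interface

Orientations are given as a unit quaternion [x, y, z, w].
In Python, from plant import * gives the robot as it stands. The module is installed in compiled form; this text tells all that it offers.
- The arm moves only by the tool send_rows, never from a script. Its argument "targets" is a list of rows, each an object of numbers: "hand": the opening, from 0 (shut) to 1 (fully open); "dx", "dy", "dz": the shift along the world's x, y, z in mm; "rx", "ry", "rz": the turn, a rotation vector about the world's x, y, z in degrees. A call has exactly 5 rows; each row is the pose to reach, as a shift and turn from the pose commanded when the call began; what a row does not reach only later rows make up. A row lasts 1/10 s, in which the tool goes at most 50 mm and 8.59 degrees, less where a joint would pass 70% of its speed; a pose out of reach is approached as far as the arm can. A call with a gripper value outside its range is refused whole. The fingers move at their own pace and stop on an object; "grip_force" is the grip in N (left out, the last holds). Time passes only in rows, so rows that repeat a pose let the fingers close, or fill a call up. It gives the time, the measured TCP pose, the force, the opening and the grip force at its end, in the units of the state.
- sense(): the state, without advancing time (a new reading comes with each control period).
- capture(name): name is "scene" or "top" or "wrist"; returns the picture (480x640x3 uint8, blue, green, red); there is no depth.
- camera_params(name): a dict with "mtx" (3x3 intrinsics, pixels), "R" (3x3) and "t" (3): a world point X has camera coordinates R X + t; the wrist camera has in their place "tool_from_camera" (4x4, takes a point from camera to tool coordinates, whose origin is the TCP and whose axes are the flange's). Camera axes: x right, y down, z forward; pixel columns grow to the right and rows downward; lengths in m; the calibration is good to about 2 mm. A picture is of the moment at which its call begins: read the wrist's pose just before it. camera_params takes no time and is no camera call.
- job_done(): hands the job in; it is judged then, once.
The state is a dict: "clock": time; "joints": joint angles; "joint_velocities": joint speeds; "joint_torque": joint torques, N m; "ee_pos": TCP position; "tool_rot": TCP orientation; "force": force on the tool from outside, world axes, zero at the start; "torque": the same for the moment, N m; "gripper_width": finger opening in m; "gripper_force": force on a finger pad.
Only numpy, scipy, OpenCV 4.12 (cv2) and the standard library are available. Lean on these libraries where they do the work, as an engineer would, in place of code of your own. Each camera call takes 0.05 s, during which the arm holds its last target. There are 200 camera calls.

## Working session

There is one attempt and no reset: what is moved stays moved. The work goes in short steps, Python scripts to look and compute and a tool call to move; the robot and the scene stay as the last step left them, time stands still between calls to the robot, and variables do not carry over. Pictures are saved under pics/ and viewed, at most 10 in all, crops included, and the job is handed in when it is done.

Besides the shell and the picture viewer there is one more tool, called after ">>>" by a JSON object that holds its "name" and its "arguments", one argument or row to a line. send_rows: Moves the arm, as the interface text tells. Its arguments: {"type":"object","properties":{"targets":{"type":"array","items":{"type":"object","properties":{"hand":{"type":"number"},"dx":{"type":"number"},"dy":{"type":"number"},"dz":{"type":"number"},"rx":{"type":"number"},"ry":{"type":"number"},"rz":{"type":"number"}}}},"grip_force":{"type":"number"}},"required":["targets"]}

```bash
mkdir -p pics; python3 - <<'E'
from plant import *
import cv2
for n in("scene","top"):
    cv2.imwrite(f"pics/{n}0.png",capture(n)); p=camera_params(n); print(n,p)
s=sense();print(s['clock'],s['ee_pos'],s['tool_rot'],s['gripper_width'])
E
```

```text
scene {'mtx': array([[566.29933956,   0.        , 315.17153125],
       [  0.        , 566.29933956, 237.81010861],
       [  0.        ,   0.        ,   1.        ]]), 'R': array([[-0.18429673,  0.98286782,  0.00236056],
       [ 0.57579744,  0.10991309, -0.81017061],
       [-0.79655008, -0.14795259, -0.5861894 ]]), 't': array([ 0.13391413, -0.24210716,  1.55018751])}
top {'mtx': array([[517.90993173,   0.        , 319.20119775],
       [  0.        , 517.90993173, 239.23410285],
       [  0.        ,   0.        ,   1.        ]]), 'R': array([[-0.02797428, -0.99924771,  0.02685971],
       [-0.98875765,  0.02371219, -0.14763485],
       [ 0.14688689, -0.03068773, -0.98867715]]), 't': array([-0.06019853,  0.50862846,  1.13976463])}
0.1 [ 0.25799078 -0.56890304  0.24928743] [ 9.77425082e-01  2.11281270e-01 -1.72768507e-04 -6.35383724e-04] 0.0854859412631067
```

View pics/top0.png

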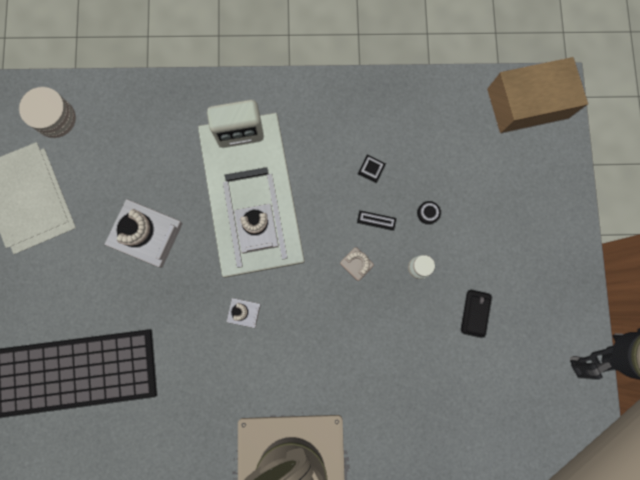

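View pics/scene0.png

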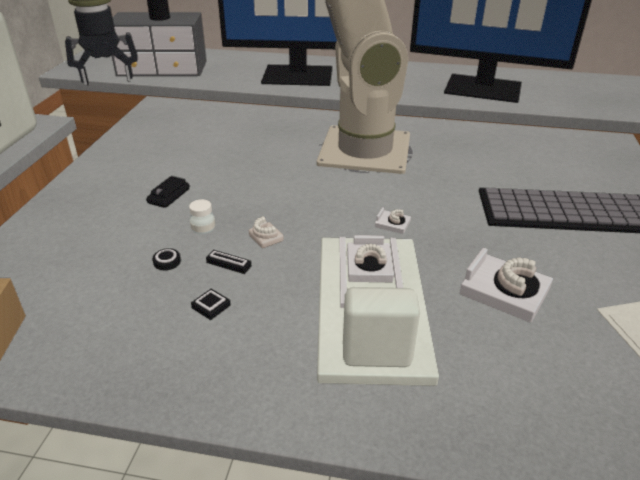

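Top view: scanner at about (200–303, 114–276), carrier between the rails at (256,226), round sensor (429,212), long (377,220), square (372,168), jar (423,266), spare (357,264), mouse (476,313). The scene view agrees. The carrier is middle-sized and its lip faces the robot. Next I'll measure.

```bash
cat > h.py <<'E'
from plant import *
import cv2, numpy as np
def ray(n,u,v,z):
    p=camera_params(n);R=p['R'];c=-R.T@p['t']
    d=R.T@np.linalg.inv(p['mtx'])@[u,v,1]
    return c+d*(z-c[2])/d[2]
def proj(n,X):
    p=camera_params(n);q=p['mtx']@(p['R']@X+p['t']);return q[:2]/q[2]
E
python3 - <<'E'
from h import *
np.set_printoptions(precision=4,suppress=True)
im=cv2.imread('pics/top0.png')
h=cv2.cvtColor(im,cv2.COLOR_BGR2HSV)
# bright bed component
m=(im.min(2)>175).astype(np.uint8)
n,l,st,c=cv2.connectedComponentsWithStats(m)
for i in range(1,n):
    if st[i,4]>60: print('bright',st[i],c[i])
k=(im.max(2)<60).astype(np.uint8)
n,l,st,c=cv2.connectedComponentsWithStats(k)
for i in range(1,n):
    if 30<st[i,4]<1500: print('dark',st[i],c[i],ray('top',*c[i],.018))
for q in [(200,127),(276,114),(303,262),(222,276)]: print('bed',ray('top',*q,.025))
for nme,q,z in [('sq',(372,168),.018),('long',(377,220),.018),('round',(429,212),.018),('jar',(423,266),.06),('spare',(357,264),.02),('mouse',(476,313),.03)]: print(nme,ray('top',*q,z))
for nme,q,z in [('sq',(210,302),.018),('long',(229,260),.018),('round',(166,257),.018)]: print('scene',nme,ray('scene',*q,z))
cv2.imwrite('pics/crop1.png',cv2.resize(im[105:285,190:310],None,fx=3.3,fy=3.3,interpolation=cv2.INTER_CUBIC))
E
```

```text
bright [ 237  126   64  130 2177] [275.0106 180.6886]
bright [ 204  145   28   80 1037] [215.8187 179.6625]
bright [252 177  20  27 269] [262.9331 189.    ]
bright [250 235  14  12 102] [256.4216 240.0882]
bright [219 247  22  28 306] [227.719  261.3595]
bright [415 256  19  19 293] [423.884  264.9863]
dark [217 127  40  14 245] [237.0449 133.1837] [0.7695 0.1142 0.018 ]
dark [358 155  27  27 106] [369.2075 172.1698] [ 0.6676 -0.1969  0.018 ]
dark [365 161  14  13 116] [371.7845 167.1207] [ 0.6798 -0.2036  0.018 ]
dark [228 173  39   8  48] [246.8125 176.3542] [0.6633 0.0918 0.018 ]
dark [417 201  24  23 126] [426.5635 213.9365] [ 0.5639 -0.3276  0.018 ]
dark [424 206  11  11  93] [429.3656 211.3226] [ 0.57   -0.3346  0.018 ]
dark [245 210  16  15 146] [252.9384 216.3973] [0.5672 0.0784 0.018 ]
dark [358 211  37  19 114] [374.0877 223.3596] [ 0.5443 -0.2031  0.018 ]
dark [117 215  20  20 274] [126.7774 225.6825] [0.5521 0.3679 0.018 ]
dark [133 217  20  30 103] [146.4272 234.5631] [0.5303 0.3227 0.018 ]
dark [364 216  27   7  43] [376.9535 219.2093] [ 0.554  -0.2103  0.018 ]
dark [ 461  290   31   47 1081] [475.6901 313.4727] [ 0.3299 -0.4269  0.018 ]
dark [232 307   9   8  57] [235.8596 311.0351] [0.3506 0.1188 0.018 ]
dark [288 439  33  20 125] [303.592 444.392] [ 0.0578 -0.0273  0.018 ]
dark [255 461  40  19 334] [276.5539 471.5   ] [0.0038 0.0326 0.018 ]
bed [0.7838 0.2004 0.025 ]
bed [0.8129 0.0207 0.025 ]
bed [ 0.4572 -0.0353  0.025 ]
bed [0.43   0.1488 0.025 ]
sq [ 0.6776 -0.204   0.018 ]
long [ 0.5521 -0.2103  0.018 ]
round [ 0.5684 -0.3336  0.018 ]
jar [ 0.4379 -0.3024  0.06  ]
spare [ 0.45   -0.1593  0.02  ]
mouse [ 0.331  -0.4237  0.03  ]
scene sq [ 0.6856 -0.2011  0.018 ]
scene long [ 0.5613 -0.2049  0.018 ]
scene round [ 0.5755 -0.3313  0.018 ]
```

View pics/crop1.png

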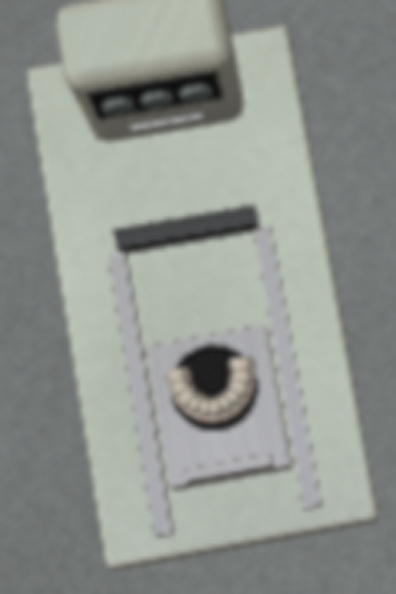

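The crop shows the lip's top front edge centred at crop (231,478), which is about (260,249.8) in the image. The rails and stop are clear, and the bed yaw is about 8.6°.

```bash
python3 - <<'E'
from h import *
np.set_printoptions(precision=4,suppress=True)
P=lambda u,v,z:ray('top',190+u/3.3,105+v/3.3,z)
y=np.radians(8.6);c,s=np.cos(y),np.sin(y);o=np.array([.605,.081])
def loc(p): d=p[:2]-o; return np.array([c*d[0]+s*d[1],-s*d[0]+c*d[1]])
for n,u,v,z in [('lipL',180,488,.063),('lipR',283,468,.063),('blockFL',175,483,.045),('blockFR',291,466,.045),('blockBL',152,345,.045),('blockBR',267,326,.045),('stopL',118,250,.047),('stopR',258,226,.047),('railLfront',161,536,.037),('railRfront',313,508,.037),('bedFL',107,566,.025),('bedFR',375,517,.025)]:
    p=P(u,v,z);print(n,p,loc(p)*1000)
E
```

```text
lipL [0.4767 0.0932 0.063 ] [-124.9884   31.2673]
lipR [0.4886 0.0242 0.063 ] [-123.6116  -38.7681]
blockFL [0.4825 0.0987 0.045 ] [-118.4751   35.7694]
blockFR [0.4923 0.0197 0.045 ] [-120.6392  -43.7714]
blockBL [0.5786 0.1138 0.045 ] [-21.1497  36.3895]
blockBR [0.5903 0.0346 0.045 ] [-21.5022 -43.638 ]
stopL [0.6459 0.1367 0.047 ] [48.7453 48.9779]
stopR [0.661  0.0397 0.047 ] [ 49.232  -49.1671]
railLfront [0.4473 0.1093 0.037 ] [-151.6442   51.5868]
railRfront [0.464  0.0055 0.037 ] [-150.7512  -53.5562]
bedFL [0.4288 0.1479 0.025 ] [-164.2274   92.4663]
bedFR [ 0.458  -0.0368  0.025 ] [-163.0077  -94.4864]
```

>>> {"name": "send_rows", "arguments": {
  "targets": [
    {"hand": 0, "dx": 20, "dy": 40, "dz": 0, "rz": -4},
    {"hand": 0, "dx": 40, "dy": 80, "dz": 0, "rz": -8},
    {"hand": 0, "dx": 60, "dy": 120, "dz": 0, "rz": -12},
    {"hand": 0, "dx": 75, "dy": 160, "dz": 0, "rz": -15.8},
    {"hand": 0, "dx": 90, "dy": 200, "dz": 0, "rz": -15.8}
  ]
}}

```text
invalid input at $.targets[0]: expected keys hand, dx, dy, dz, rx, ry, rz
```

>>> {"name": "send_rows", "arguments": {
  "targets": [
    {"hand": 0, "dx": 10, "dy": 35, "dz": 0, "rx": 0, "ry": 0, "rz": -4},
    {"hand": 0, "dx": 22, "dy": 75, "dz": 0, "rx": 0, "ry": 0, "rz": -8},
    {"hand": 0, "dx": 34, "dy": 115, "dz": 0, "rx": 0, "ry": 0, "rz": -12},
    {"hand": 0, "dx": 46, "dy": 155, "dz": 0, "rx": 0, "ry": 0, "rz": -15.8},
    {"hand": 0, "dx": 58, "dy": 195, "dz": 0, "rx": 0, "ry": 0, "rz": -15.8}
  ]
}}

```text
clock: 0.6
ee_pos: [0.3163, -0.3724, 0.2497]
tool_rot: [0.997, 0.074, -0.0, -0.0]
force: [0.4, 0.3, -0.1]
gripper_width: 0.0126
gripper_force: 0.0
```

>>> {"name": "send_rows", "arguments": {
  "targets": [
    {"hand": 0, "dx": 12, "dy": 42, "dz": 0, "rx": 0, "ry": 0, "rz": 0},
    {"hand": 0, "dx": 25, "dy": 84, "dz": 0, "rx": 0, "ry": 0, "rz": 0},
    {"hand": 0, "dx": 38, "dy": 126, "dz": 0, "rx": 0, "ry": 0, "rz": 0},
    {"hand": 0, "dx": 50, "dy": 168, "dz": 0, "rx": 0, "ry": 0, "rz": 0},
    {"hand": 0, "dx": 63, "dy": 210, "dz": 0, "rx": 0, "ry": 0, "rz": 0}
  ]
}}

```text
clock: 1.1
ee_pos: [0.3791, -0.1624, 0.2499]
tool_rot: [0.997, 0.075, -0.0, 0.0]
force: [1.2, -0.2, 0.3]
gripper_width: 0.0001
gripper_force: 0.0
```

>>> {"name": "send_rows", "arguments": {
  "targets": [
    {"hand": 0, "dx": 12, "dy": 43, "dz": 0, "rx": 0.3, "ry": -2, "rz": 0},
    {"hand": 0, "dx": 25, "dy": 86, "dz": -10, "rx": 0.6, "ry": -4, "rz": 0},
    {"hand": 0, "dx": 38, "dy": 130, "dz": -20, "rx": 0.9, "ry": -6, "rz": 0},
    {"hand": 0, "dx": 50, "dy": 175, "dz": -35, "rx": 1.2, "ry": -8, "rz": 0},
    {"hand": 0, "dx": 63, "dy": 217, "dz": -50, "rx": 1.5, "ry": -9.9, "rz": 0}
  ]
}}

```text
clock: 1.6
ee_pos: [0.4421, 0.0549, 0.1997]
tool_rot: [0.993, 0.075, 0.088, -0.006]
force: [0.5, 0.4, -0.7]
gripper_width: 0.0001
gripper_force: 0.0
```

```bash
python3 - <<'E'
from h import *
from scipy.spatial.transform import Rotation as R
s=sense();r=R.from_quat(s['tool_rot']).as_matrix()
print(s['clock'],s['ee_pos'],r,s['force'],s['gripper_width'])
cv2.imwrite('pics/wrist1.png',capture('wrist'))
T=camera_params('wrist');K=T['mtx'];M=np.eye(4);M[:3,:3]=r;M[:3,3]=s['ee_pos'];C=np.linalg.inv(M@T['tool_from_camera'])
y=np.radians(8.6);c,q=np.cos(y),np.sin(y)
for lx,ly,z in [(-121,27,.063),(-121,-33,.063),(-71,-3,.075),(51,45,.047),(51,-45,.047)]:
    X=np.array([.605+(c*lx-q*ly)/1e3,.081+(q*lx+c*ly)/1e3,z,1]);p=K@(C@X)[:3];print(lx,ly,p[:2]/p[2])
E
```

```text
1.6 [0.44213822 0.05485852 0.19967054] [[ 9.73295085e-01  1.49804764e-01  1.73940248e-01]
 [ 1.47516492e-01 -9.88715560e-01  2.60849583e-02]
 [ 1.75885081e-01  2.70693528e-04 -9.84410669e-01]] [ 0.47005693  0.39462244 -0.7005318 ] 0.00010902663372651583
-121 27 [274.37398477 202.46374172]
-121 -33 [364.37842413 202.47305338]
-71 -3 [319.5504395  122.50675774]
51 45 [245.27351743 -65.44226219]
51 -45 [384.39802193 -65.4318125 ]
```

View pics/wrist1.png

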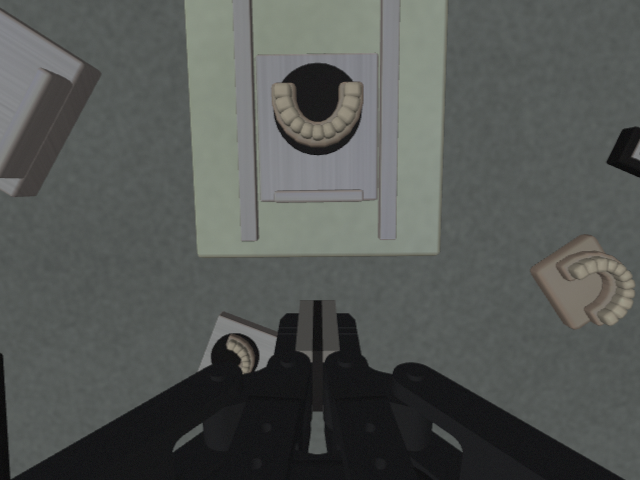

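The wrist view shows the lip at u 275–364, v≈202, matching the prediction, and the rails are aligned with the tool. Now descending.

>>> {"name": "send_rows", "arguments": {
  "targets": [
    {"hand": 0, "dx": 0, "dy": 0, "dz": -35, "rx": 0, "ry": 0, "rz": 0},
    {"hand": 0, "dx": 0, "dy": 0, "dz": -70, "rx": 0, "ry": 0, "rz": 0},
    {"hand": 0, "dx": 0, "dy": 0, "dz": -105, "rx": 0, "ry": 0, "rz": 0},
    {"hand": 0, "dx": 0, "dy": 0, "dz": -130, "rx": 0, "ry": 0, "rz": 0},
    {"hand": 0, "dx": 0, "dy": -1, "dz": -141, "rx": 0, "ry": 0, "rz": 0}
  ]
}}

```text
clock: 2.15
ee_pos: [0.4404, 0.0518, 0.0565]
tool_rot: [0.994, 0.075, 0.085, -0.007]
force: [0.1, -0.1, 0.2]
gripper_width: -0.0001
gripper_force: 0.0
```

>>> {"name": "send_rows", "arguments": {
  "targets": [
    {"hand": 0, "dx": 5, "dy": 0.7, "dz": 0, "rx": 0, "ry": 0, "rz": 0},
    {"hand": 0, "dx": 10, "dy": 1.5, "dz": 0, "rx": 0, "ry": 0, "rz": 0},
    {"hand": 0, "dx": 15, "dy": 2.3, "dz": 0, "rx": 0, "ry": 0, "rz": 0},
    {"hand": 0, "dx": 20, "dy": 3, "dz": 0, "rx": 0, "ry": 0, "rz": 0},
    {"hand": 0, "dx": 25, "dy": 3.8, "dz": 0, "rx": 0, "ry": 0, "rz": 0}
  ]
}}

```text
clock: 2.65
ee_pos: [0.4681, 0.0556, 0.0597]
tool_rot: [0.993, 0.075, 0.088, -0.006]
force: [0.1, -0.2, -0.5]
gripper_width: -0.0002
gripper_force: 0.0
```

>>> {"name": "send_rows", "arguments": {
  "targets": [
    {"hand": 0, "dx": 3, "dy": 0.5, "dz": 0, "rx": 0, "ry": 0, "rz": 0},
    {"hand": 0, "dx": 6, "dy": 0.9, "dz": 0, "rx": 0, "ry": 0, "rz": 0},
    {"hand": 0, "dx": 9, "dy": 1.4, "dz": 0, "rx": 0, "ry": 0, "rz": 0},
    {"hand": 0, "dx": 12, "dy": 1.8, "dz": 0, "rx": 0, "ry": 0, "rz": 0},
    {"hand": 0, "dx": 15, "dy": 2.3, "dz": 0, "rx": 0, "ry": 0, "rz": 0}
  ]
}}

```text
clock: 3.15
ee_pos: [0.4808, 0.0575, 0.0584]
tool_rot: [0.994, 0.075, 0.085, -0.006]
force: [-7.4, -1.6, 5.5]
gripper_width: 0.0
gripper_force: 3.9
```

>>> {"name": "send_rows", "arguments": {
  "targets": [
    {"hand": 0, "dx": 4, "dy": 0.6, "dz": 0, "rx": 0, "ry": 0, "rz": 0},
    {"hand": 0, "dx": 8, "dy": 1.2, "dz": 0, "rx": 0, "ry": 0, "rz": 0},
    {"hand": 0, "dx": 12, "dy": 1.8, "dz": 0, "rx": 0, "ry": 0, "rz": 0},
    {"hand": 0, "dx": 16, "dy": 2.4, "dz": 0, "rx": 0, "ry": 0, "rz": 0},
    {"hand": 0, "dx": 20, "dy": 3, "dz": 0, "rx": 0, "ry": 0, "rz": 0}
  ]
}}

```text
clock: 3.65
ee_pos: [0.5009, 0.0605, 0.0584]
tool_rot: [0.994, 0.075, 0.085, -0.006]
force: [-7.6, 0.3, 5.9]
gripper_width: 0.0001
gripper_force: 3.8
```

>>> {"name": "send_rows", "arguments": {
  "targets": [
    {"hand": 0, "dx": 4, "dy": 0.6, "dz": 0, "rx": 0, "ry": 0, "rz": 0},
    {"hand": 0, "dx": 8, "dy": 1.2, "dz": 0, "rx": 0, "ry": 0, "rz": 0},
    {"hand": 0, "dx": 12, "dy": 1.8, "dz": 0, "rx": 0, "ry": 0, "rz": 0},
    {"hand": 0, "dx": 16, "dy": 2.4, "dz": 0, "rx": 0, "ry": 0, "rz": 0},
    {"hand": 0, "dx": 20, "dy": 3, "dz": 0, "rx": 0, "ry": 0, "rz": 0}
  ]
}}

```text
clock: 4.15
ee_pos: [0.521, 0.0636, 0.0584]
tool_rot: [0.994, 0.075, 0.085, -0.006]
force: [-8.0, -1.3, 5.3]
gripper_width: 0.0002
gripper_force: 3.8
```

```bash
python3 - <<'E'
from h import *
s=sense();d=s['ee_pos'][:2]-[.605,.081];print(s['clock'],s['ee_pos'],s['force'],d@[.9888,.1495],d@[-.1495,.9888])
cv2.imwrite('pics/mid.png',cv2.resize(capture('scene')[220:390,300:460],None,fx=3.5,fy=3.5,interpolation=cv2.INTER_CUBIC))
E
```

```text
4.15 [0.52095135 0.06357067 0.05842769] [-8.02304153 -1.32659986  5.26757604] -0.08571299429590176 -0.004668850619771875
```

View pics/mid.png

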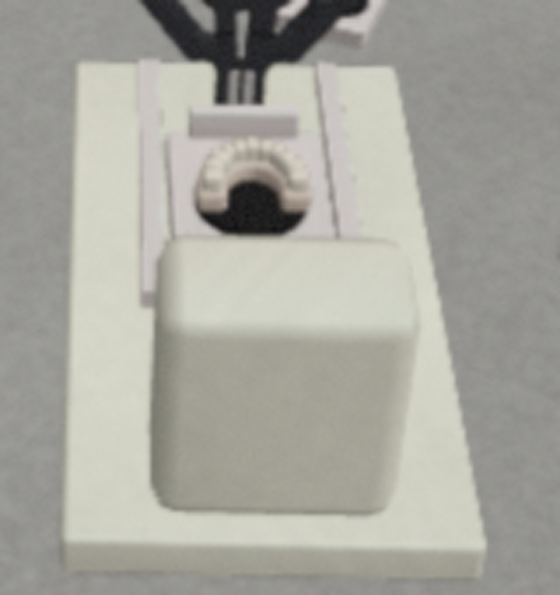

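The carrier is flat between the rails with the fingers centred behind the lip, and about 21 mm remains. I'll continue more slowly.

>>> {"name": "send_rows", "arguments": {
  "targets": [
    {"hand": 0, "dx": 3, "dy": 0.5, "dz": 0, "rx": 0, "ry": 0, "rz": 0},
    {"hand": 0, "dx": 6, "dy": 0.9, "dz": 0, "rx": 0, "ry": 0, "rz": 0},
    {"hand": 0, "dx": 9, "dy": 1.4, "dz": 0, "rx": 0, "ry": 0, "rz": 0},
    {"hand": 0, "dx": 12, "dy": 1.8, "dz": 0, "rx": 0, "ry": 0, "rz": 0},
    {"hand": 0, "dx": 14, "dy": 2.1, "dz": 0, "rx": 0, "ry": 0, "rz": 0}
  ]
}}

```text
clock: 4.7
ee_pos: [0.5351, 0.0657, 0.0584]
tool_rot: [0.994, 0.075, 0.086, -0.006]
force: [-6.8, -1.1, 3.3]
gripper_width: 0.0001
gripper_force: 3.2
```

>>> {"name": "send_rows", "arguments": {
  "targets": [
    {"hand": 0, "dx": 0.8, "dy": 0.1, "dz": 0, "rx": 0, "ry": 0, "rz": 0},
    {"hand": 0, "dx": 1.6, "dy": 0.2, "dz": 0, "rx": 0, "ry": 0, "rz": 0},
    {"hand": 0, "dx": 2.4, "dy": 0.4, "dz": 0, "rx": 0, "ry": 0, "rz": 0},
    {"hand": 0, "dx": 3.2, "dy": 0.5, "dz": 0, "rx": 0, "ry": 0, "rz": 0},
    {"hand": 0, "dx": 4, "dy": 0.6, "dz": 0, "rx": 0, "ry": 0, "rz": 0}
  ]
}}

```text
clock: 5.2
ee_pos: [0.5389, 0.0663, 0.0584]
tool_rot: [0.994, 0.075, 0.086, -0.006]
force: [-7.7, -1.9, 4.5]
gripper_width: -0.0
gripper_force: 3.3
```

>>> {"name": "send_rows", "arguments": {
  "targets": [
    {"hand": 0, "dx": 0.5, "dy": 0.1, "dz": 0, "rx": 0, "ry": 0, "rz": 0},
    {"hand": 0, "dx": 1, "dy": 0.2, "dz": 0, "rx": 0, "ry": 0, "rz": 0},
    {"hand": 0, "dx": 1.5, "dy": 0.2, "dz": 0, "rx": 0, "ry": 0, "rz": 0},
    {"hand": 0, "dx": 2, "dy": 0.3, "dz": 0, "rx": 0, "ry": 0, "rz": 0},
    {"hand": 0, "dx": 2.5, "dy": 0.4, "dz": 0, "rx": 0, "ry": 0, "rz": 0}
  ]
}}

```text
clock: 5.7
ee_pos: [0.5415, 0.0667, 0.0585]
tool_rot: [0.994, 0.075, 0.086, -0.006]
force: [-7.0, -2.2, 4.4]
gripper_width: 0.0001
gripper_force: 3.4
```

>>> {"name": "send_rows", "arguments": {
  "targets": [
    {"hand": 0, "dx": 0.4, "dy": 0.1, "dz": 0, "rx": 0, "ry": 0, "rz": 0},
    {"hand": 0, "dx": 0.8, "dy": 0.1, "dz": 0, "rx": 0, "ry": 0, "rz": 0},
    {"hand": 0, "dx": 1.2, "dy": 0.2, "dz": 0, "rx": 0, "ry": 0, "rz": 0},
    {"hand": 0, "dx": 1.6, "dy": 0.2, "dz": 0, "rx": 0, "ry": 0, "rz": 0},
    {"hand": 0, "dx": 2, "dy": 0.3, "dz": 0, "rx": 0, "ry": 0, "rz": 0}
  ]
}}

```text
clock: 6.2
ee_pos: [0.5434, 0.067, 0.0585]
tool_rot: [0.994, 0.075, 0.086, -0.006]
force: [-6.4, -1.4, 3.7]
gripper_width: 0.0002
gripper_force: 3.4
```

>>> {"name": "send_rows", "arguments": {
  "targets": [
    {"hand": 0, "dx": 0.4, "dy": 0.1, "dz": 0, "rx": 0, "ry": 0, "rz": 0},
    {"hand": 0, "dx": 0.8, "dy": 0.1, "dz": 0, "rx": 0, "ry": 0, "rz": 0},
    {"hand": 0, "dx": 1.2, "dy": 0.2, "dz": 0, "rx": 0, "ry": 0, "rz": 0},
    {"hand": 0, "dx": 1.6, "dy": 0.2, "dz": 0, "rx": 0, "ry": 0, "rz": 0},
    {"hand": 0, "dx": 2, "dy": 0.3, "dz": 0, "rx": 0, "ry": 0, "rz": 0}
  ]
}}

```text
clock: 6.7
ee_pos: [0.5438, 0.0671, 0.0581]
tool_rot: [0.994, 0.075, 0.084, -0.006]
force: [-18.5, -2.3, 15.5]
gripper_width: 0.0001
gripper_force: 9.4
```

```bash
python3 - <<'E'
from h import *
print(sense()['force'])
im=capture('top')[105:285,190:310]
cv2.imwrite('pics/top2.png',cv2.resize(im,None,fx=3.3,fy=3.3,interpolation=cv2.INTER_CUBIC))
E
```

```text
[-18.46562692  -2.28364752  15.4814593 ]
```

View pics/top2.png

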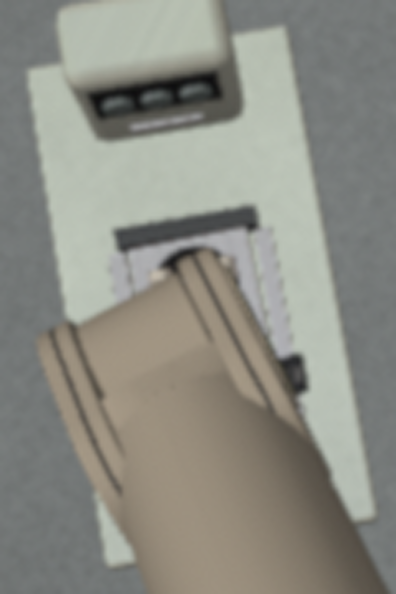

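The force has risen to 18 N with no further travel, and the picture shows the block against the stop: the carrier is home. Now I'll back off, rise, level the tool and go over.

>>> {"name": "send_rows", "arguments": {
  "targets": [
    {"hand": 0, "dx": -3, "dy": -0.5, "dz": 0, "rx": 0, "ry": 0, "rz": 0},
    {"hand": 0, "dx": -10, "dy": -1.5, "dz": 0, "rx": 0, "ry": 0, "rz": 0},
    {"hand": 0, "dx": -20, "dy": -3, "dz": 0, "rx": 0, "ry": 0, "rz": 0},
    {"hand": 0, "dx": -32, "dy": -5, "dz": 0, "rx": 0, "ry": 0, "rz": 0},
    {"hand": 0, "dx": -40, "dy": -6, "dz": 5, "rx": 0, "ry": 0, "rz": 0}
  ]
}}

```text
clock: 7.25
ee_pos: [0.5049, 0.0612, 0.0636]
tool_rot: [0.993, 0.075, 0.086, -0.006]
force: [0.3, 0.1, 0.0]
gripper_width: -0.0
gripper_force: 0.0
```

>>> {"name": "send_rows", "arguments": {
  "targets": [
    {"hand": 0, "dx": 0, "dy": 0, "dz": 25, "rx": 0, "ry": 0, "rz": 0},
    {"hand": 0, "dx": 0, "dy": 0, "dz": 60, "rx": 0, "ry": 0, "rz": 0},
    {"hand": 0, "dx": 0, "dy": 0, "dz": 100, "rx": 0, "ry": 0, "rz": 0},
    {"hand": 0, "dx": 0, "dy": 0, "dz": 130, "rx": -0.7, "ry": 5, "rz": 0},
    {"hand": 0, "dx": 0, "dy": 0, "dz": 140, "rx": -1.5, "ry": 9.9, "rz": 0}
  ]
}}

```text
clock: 7.75
ee_pos: [0.5073, 0.0613, 0.2086]
tool_rot: [0.997, 0.075, 0.002, 0.001]
force: [0.7, 0.3, 1.1]
gripper_width: -0.0002
gripper_force: 0.0
```

>>> {"name": "send_rows", "arguments": {
  "targets": [
    {"hand": 0, "dx": 6, "dy": -30, "dz": 0, "rx": 0, "ry": 0, "rz": 0},
    {"hand": 0, "dx": 14, "dy": -70, "dz": 0, "rx": 0, "ry": 0, "rz": 0},
    {"hand": 0, "dx": 22, "dy": -110, "dz": 0, "rx": 0, "ry": 0, "rz": 0},
    {"hand": 0, "dx": 28, "dy": -150, "dz": 0, "rx": 0, "ry": 0, "rz": 0},
    {"hand": 0, "dx": 35, "dy": -190, "dz": 0, "rx": 0, "ry": 0, "rz": 0}
  ]
}}

```text
clock: 8.25
ee_pos: [0.5413, -0.1299, 0.2047]
tool_rot: [0.997, 0.075, 0.0, 0.0]
force: [0.5, -0.6, 0.5]
gripper_width: -0.0001
gripper_force: 0.0
```

>>> {"name": "send_rows", "arguments": {
  "targets": [
    {"hand": 0, "dx": 6, "dy": -40, "dz": 0, "rx": 0, "ry": 0, "rz": 0},
    {"hand": 0, "dx": 14, "dy": -80, "dz": 0, "rx": 0, "ry": 0, "rz": 0},
    {"hand": 0, "dx": 22, "dy": -120, "dz": 0, "rx": 0, "ry": 0, "rz": 0},
    {"hand": 0, "dx": 28, "dy": -160, "dz": 0, "rx": 0, "ry": 0, "rz": 0},
    {"hand": 0, "dx": 33, "dy": -203, "dz": 0, "rx": 0, "ry": 0, "rz": 0}
  ]
}}

```text
clock: 8.75
ee_pos: [0.5746, -0.3323, 0.2048]
tool_rot: [0.997, 0.075, 0.001, -0.0]
force: [1.0, -0.1, 1.0]
gripper_width: -0.0001
gripper_force: 0.0
```

```bash
python3 - <<'E'
from h import *
from scipy.spatial.transform import Rotation as R
s=sense();r=R.from_quat(s['tool_rot']).as_matrix()
print(s['clock'],s['ee_pos'],s['tool_rot'])
cv2.imwrite('pics/wrist2.png',capture('wrist'))
T=camera_params('wrist');M=np.eye(4);M[:3,:3]=r;M[:3,3]=s['ee_pos'];C=np.linalg.inv(M@T['tool_from_camera'])
p=T['mtx']@(C@[.572,-.333,.018,1])[:3];print(p[:2]/p[2])
im=capture('top')[105:285,190:310]
cv2.imwrite('pics/top3.png',cv2.resize(im,None,fx=3.3,fy=3.3,interpolation=cv2.INTER_CUBIC))
E
```

```text
8.75 [ 0.57463004 -0.33230986  0.20478829] [ 9.97147275e-01  7.54785575e-02  5.32780251e-04 -1.27606425e-04]
[317.58028061 217.45332926]
```

View pics/wrist2.png

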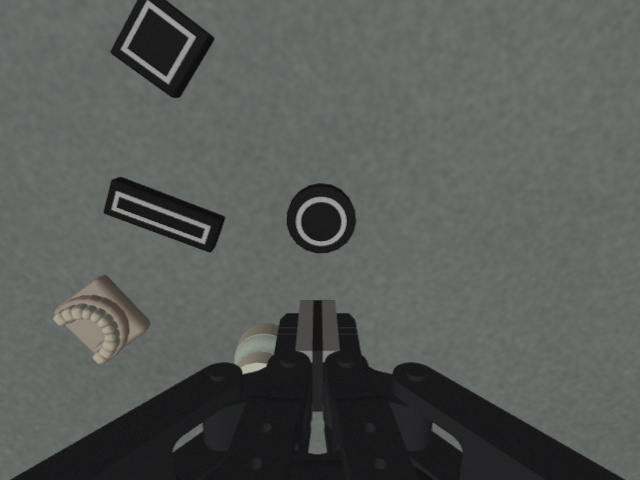

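View pics/top3.png

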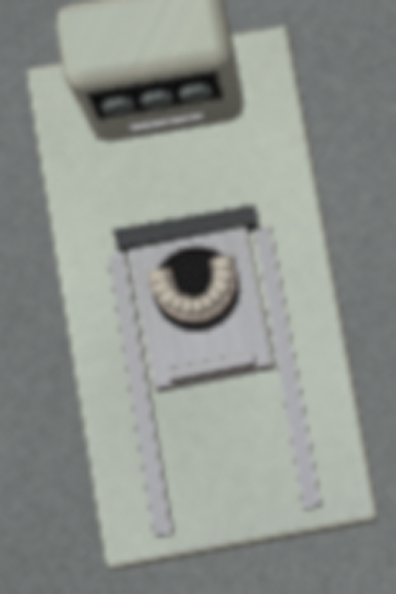

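The carrier sits against the stop. The wrist view has the round sensor's window at (321,221), within about 2 mm of the prediction. Now I'll descend and hold.

>>> {"name": "send_rows", "arguments": {
  "targets": [
    {"hand": 0, "dx": 0, "dy": 0, "dz": -40, "rx": 0, "ry": 0, "rz": 0},
    {"hand": 0, "dx": 0, "dy": 0, "dz": -80, "rx": 0, "ry": 0, "rz": 0},
    {"hand": 0, "dx": 0, "dy": 0, "dz": -110, "rx": 0, "ry": 0, "rz": 0},
    {"hand": 0, "dx": -1, "dy": 0, "dz": -132, "rx": 0, "ry": 0, "rz": 0},
    {"hand": 0, "dx": -2, "dy": -1, "dz": -142, "rx": 0, "ry": 0, "rz": 0}
  ]
}}

```text
clock: 9.35
ee_pos: [0.5713, -0.3316, 0.0602]
tool_rot: [0.997, 0.075, -0.001, -0.001]
force: [-0.7, 0.9, -0.4]
gripper_width: -0.0002
gripper_force: 0.0
```

>>> {"name": "send_rows", "arguments": {
  "targets": [
    {"hand": 0, "dx": 0, "dy": 0, "dz": 0, "rx": 0, "ry": 0, "rz": 0},
    {"hand": 0, "dx": 0, "dy": 0, "dz": 0, "rx": 0, "ry": 0, "rz": 0},
    {"hand": 0, "dx": 0, "dy": 0, "dz": 0, "rx": 0, "ry": 0, "rz": 0},
    {"hand": 0, "dx": 0, "dy": 0, "dz": 0, "rx": 0, "ry": 0, "rz": 0},
    {"hand": 0, "dx": 0, "dy": 0, "dz": 0, "rx": 0, "ry": 0, "rz": 0}
  ]
}}

```text
clock: 9.85
ee_pos: [0.573, -0.3326, 0.0628]
tool_rot: [0.997, 0.075, 0.0, 0.0]
force: [-0.6, 0.1, -0.2]
gripper_width: -0.0
gripper_force: 0.0
```

>>> {"name": "send_rows", "arguments": {
  "targets": [
    {"hand": 0, "dx": 0, "dy": 0, "dz": 0, "rx": 0, "ry": 0, "rz": 0},
    {"hand": 0, "dx": 0, "dy": 0, "dz": 0, "rx": 0, "ry": 0, "rz": 0},
    {"hand": 0, "dx": 0, "dy": 0, "dz": 0, "rx": 0, "ry": 0, "rz": 0},
    {"hand": 0, "dx": 0, "dy": 0, "dz": 0, "rx": 0, "ry": 0, "rz": 0},
    {"hand": 0, "dx": 0, "dy": 0, "dz": 0, "rx": 0, "ry": 0, "rz": 0}
  ]
}}

```text
clock: 10.35
ee_pos: [0.5727, -0.3324, 0.062]
tool_rot: [0.997, 0.075, 0.0, 0.0]
force: [-0.1, -0.3, -0.4]
gripper_width: 0.0004
gripper_force: 0.0
```

>>> {"name": "send_rows", "arguments": {
  "targets": [
    {"hand": 0, "dx": 0, "dy": 0, "dz": 0, "rx": 0, "ry": 0, "rz": 0},
    {"hand": 0, "dx": 0, "dy": 0, "dz": 0, "rx": 0, "ry": 0, "rz": 0},
    {"hand": 0, "dx": 0, "dy": 0, "dz": 0, "rx": 0, "ry": 0, "rz": 0},
    {"hand": 0, "dx": 0, "dy": 0, "dz": 0, "rx": 0, "ry": 0, "rz": 0},
    {"hand": 0, "dx": 0, "dy": 0, "dz": 0, "rx": 0, "ry": 0, "rz": 0}
  ]
}}

```text
clock: 10.85
ee_pos: [0.5727, -0.3324, 0.062]
tool_rot: [0.997, 0.075, 0.0, 0.0]
force: [0.4, -0.6, -0.5]
gripper_width: -0.0003
gripper_force: 0.0
```

>>> {"name": "send_rows", "arguments": {
  "targets": [
    {"hand": 0, "dx": 0, "dy": 0, "dz": 0, "rx": 0, "ry": 0, "rz": 0},
    {"hand": 0, "dx": 0, "dy": 0, "dz": 0, "rx": 0, "ry": 0, "rz": 0},
    {"hand": 0, "dx": 0, "dy": 0, "dz": 0, "rx": 0, "ry": 0, "rz": 0},
    {"hand": 0, "dx": 0, "dy": 0, "dz": 0, "rx": 0, "ry": 0, "rz": 0},
    {"hand": 0, "dx": 0, "dy": 0, "dz": 0, "rx": 0, "ry": 0, "rz": 0}
  ]
}}

```text
clock: 11.35
ee_pos: [0.5727, -0.3324, 0.0621]
tool_rot: [0.997, 0.075, 0.0, 0.0]
force: [0.1, -0.1, 0.1]
gripper_width: -0.0002
gripper_force: 0.0
```

>>> {"name": "send_rows", "arguments": {
  "targets": [
    {"hand": 0, "dx": 0, "dy": 0, "dz": 10, "rx": 0, "ry": 0, "rz": 0},
    {"hand": 0, "dx": 0, "dy": 0, "dz": 40, "rx": 0, "ry": 0, "rz": 0},
    {"hand": 0, "dx": 0, "dy": 0, "dz": 80, "rx": 0, "ry": 0, "rz": 0},
    {"hand": 0, "dx": 0, "dy": 0, "dz": 110, "rx": 0, "ry": 0, "rz": 0},
    {"hand": 0, "dx": 0, "dy": 0, "dz": 120, "rx": 0, "ry": 0, "rz": 0}
  ]
}}

```text
clock: 11.85
ee_pos: [0.5742, -0.3329, 0.187]
tool_rot: [0.997, 0.075, 0.003, 0.002]
force: [0.2, -1.0, 0.7]
gripper_width: -0.0002
gripper_force: 0.0
```

```bash
python3 -c "
from plant import *
print(job_done())"
```

```text
the job is handed in; nothing more can be done
None
```

I pushed the carrier home against the stop, held the fingertips about 25 mm above the middle of the round sensor for 2 s without touching it, and handed the job in at about 12 s; no verdict was returned.

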